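# Clear the plane cradle and put the block plane home

### The job

Somebody has left the steel caddy standing on the block plane's wooden cradle. Hang the caddy by its wooden grip bar on both prongs of the hanging stand, and put the block plane home in its cradle, sole flat on the cradle's base and narrow nose between the closer pair of lugs. Lower both into place rather than dropping them, and leave the mallet, glue bottle, offcut and pencil pot where they are.

Things in the scene. Friction and masses are not known exactly. Their poses are not given: they have to be found in the camera images.
- plane: Block plane, dark steel, 160 mm long (x), 0.6 kg, sole down on the table. Origin: centre of the sole; x to the nose, z up. 50 mm wide from x = -80 to +45, nose 34 mm wide from +45 to +80. Two cheeks, outer faces 50 mm apart, x = -47 to +47, reach 36 mm above the sole: grip across them at x = 0. Wooden knob at x = +62 and brass wheel at x = -45 stay below 50 mm.
- plane_nose (a point): Middle of the plane's nose, 80 mm ahead of the plane's origin and 5 mm above the sole; same axes as the plane.
- cradle: Wooden cradle fixed to the table: plate 190 (x) x 84 x 12 mm. Origin: centre of underside, x to the nose end. Heel lugs (x -82 to -46) 55 mm apart inside, nose lugs (x 51 to 83) 39 mm apart, end stops with inner faces at x = -83.5 and +83.5 mm. They rise straight 10 mm above the plate, then flare outward, top 35 mm above the table. Sides open from x -46 to +51 for the fingers.
- cradle_seat (a point): Centre of the top of the cradle's base plate, 12 mm above the table, where the plane's origin belongs; same axes as the cradle.
- caddy: Open sheet-steel tray 64 (x) x 118 (y) mm, 50 mm high, 0.4 kg, sanding block and dowels fixed inside (up to 53 mm). End plates at y = -57 and +57 mm, 30 mm wide, carry a wooden grip bar along y. Origin: centre of underside, z up. Same either way round. Starts standing crosswise on the cradle's plate between heel and nose lugs.
- caddy_bar (a point): Centre of the caddy's square grip bar (12 x 12 mm, 110 mm long along y), 131 mm above the caddy's underside; 75 mm of free space between tray rim and bar. Same axes as the caddy.
- stand: Steel hanging stand fixed to the table: base plate x -45 to +105, 130 mm wide, 10 mm thick; posts at x = +62, y = -35 and +35 mm, each with a 10 mm round prong running to -x. Prong tops 160 mm above the table; their open ends at x = -34 mm turn up to 177 mm. Origin: on the table below the middle of the hanging place; at yaw 0 the open ends point to the robot.
- stand_seat (a point): Middle of the hanging place, midway between the prongs at the height of their tops (160 mm). The hung bar lies across both prongs, its centre 6 mm above this point; along x there is room from about -21 to +21 mm. Same axes as the stand (prongs along x).
- mallet: Bystander: wooden mallet lying on the table, head 70 x 115 x 60 mm at x = +100 mm, handle along x back to x = -130 mm. Origin: on the table under the handle.
- glue: Bystander: upright yellow glue bottle, 60 mm diameter, 160 mm tall. Origin: centre of its foot.
- offcut: Bystander: wood offcut 160 x 70 x 30 mm. Origin: centre of its underside.
- pencil_pot: Bystander: blue plastic pot with pencils, 72 mm diameter, 90 mm tall, pencils up to 165 mm. Origin: centre of its foot.
Things that resemble listed ones, but are neither listed nor needed, are in the scene too. What is meant by the plane is not orange, and is the smaller of those in its own colour. Several things have the shape of the stand; the one meant has the colours described above.

How it is judged:
By the outcome, as a careful person would: the job done as asked, in the order asked, and still so for the second after the job is handed in, with the robot touching nothing.
It also fails if it takes over 67 s, if anything falls off the work surface, if the arm or the gripper's body presses on something with over 40 N, if the wrist force passes 120 N, or if a joint passes its speed limit or range.

### The arm

A 6-joint arm with a two-finger parallel gripper is mounted at the origin on the work surface. World frame = base frame: x ahead of the robot, y to its left, z up, the work surface at z = 0. Lengths are in mm, angles in rad, forces in N, time in s.
With the tool pointing down it reaches from about 425 to 950 mm from the base axis. Payload 14.7 kg.
Tool frame: the origin (TCP) lies between the finger pads; the fingertips stand 14 mm ahead of it and the grasp point (between the pads) lies 5 mm behind it; z points along the fingers, y is the line along which they close (so a half turn about z gives the same grasp; the last joint's range is limited). The gripper opens to 85 mm and grips with 20 to 120 N. Pads are 22 mm wide; open, the fingers measure 114 mm over their backs; the gripper's body (76 mm by 85 mm) begins 54 mm behind the grasp point. The pads swing forward as they close: fully open they stand 13 mm farther back than shut.
Start: joints at [1.209, 0.48, 1.596, -0, 1.065, -0.047], TCP at [201.233, 618.06, 245.297] pointing down, gripper open.
Joint ranges: [-2.75, 2.75], [-0.82, 2.05], [0.23, 2.67], [-1.56, 4.7], [0.09, 2.69], [-2.92, 2.92]. Speed limits (rad/s): [1.89, 1.89, 2.39, 3.01, 3.01, 3.01].

### API

Orientations are given as a unit quaternion [w, x, y, z].
In Python, from workcell import env gives the robot as it stands. The module is installed in compiled form; this text tells all that it offers.
- The arm moves only by the shell command python3 -m creep 'ROWS' [FORCE]. ROWS is JSON, a list of rows, each an object with "hand": the finger opening in m, from 0 to 0.0854; "xyz": the shift along the tool's x, y, z in m, a list of three; "yaw": the turn about the tool's z in degrees. A call has 1 to 20 rows; each row shifts and turns the commanded pose from where the row before left it, along the tool's axes as they then stand; what a row does not reach is not made up. A row lasts 1/8 s, in which the tool goes at most 62.5 mm and 10.7 degrees, less where a joint would pass 70% of its speed; a pose out of reach is approached as far as the arm can. A call is refused whole if a number of a shift passes 0.0625 or a number of a turn 10.7, either way. A call with a gripper value outside its range is refused whole. The fingers move at their own pace and stop on an object; FORCE is the grip in N (left out, the last holds). Time passes only in rows, so rows that do not move let the fingers close. It gives the time, the measured TCP pose, the force, the opening and the grip force at its end, in the units of the state.
- env.get_obs(): the state, without advancing time (a new reading comes with each control period).
- env.snapshot(name): name is "scene" or "top"; returns a dict with "pixels" (384x512x3 uint8, red, green, blue), "depth" (384x512 float32, mm along the optical axis (not along the pixel's ray), 0 where there is no reading), "fx", "fy", "cx", "cy" (pixels), "distortion" ([k1, k2, p1, p2, k3] as OpenCV has them; the pictures are not rectified), "rvec" (rotation vector, rad) and "tvec" (3), from world to camera coordinates, as OpenCV has them. Camera axes: x right, y down, z forward; pixel columns grow to the right and rows downward; lengths in mm; the calibration is good to about 2 mm. A picture is of the moment at which its call begins.
- env.sign_off(): hands the job in; it is judged then, once.
The state is a dict: "t": time; "qpos": joint angles; "joint_vel": joint speeds; "joint_torque": joint torques, N m; "position": TCP position; "tool_rot": TCP orientation; "contact_force": force on the tool from outside, world axes, zero at the start; "ft_torque": the same for the moment, N m; "grip_width": finger opening in mm; "grip_force": force on a finger pad.
Only numpy, scipy, OpenCV 4.12 (cv2) and the standard library are available. Lean on these libraries where they do the work, as an engineer would, in place of code of your own. Each camera call takes 0.05 s, during which the arm holds its last target. There are 200 camera calls.

## Working session

There is one attempt and no reset: what is moved stays moved. The work goes in short steps, Python scripts to look and compute and a shell command to move; the robot and the scene stay as the last step left them, time stands still between calls to the robot, and variables do not carry over. Pictures are saved under pics/ and viewed, at most 10 in all, crops included, and the job is handed in when it is done.

```bash
mkdir -p pics; ls
cat > h.py <<'E'
import numpy as np, cv2, pickle
def snap(n):
    from workcell import env
    s=env.snapshot(n); pickle.dump(s,open(n+'.pkl','wb')); return s
def load(n): return pickle.load(open(n+'.pkl','rb'))
def cam(s):
    K=np.array([[s['fx'],0,s['cx']],[0,s['fy'],s['cy']],[0,0,1.]]);R=cv2.Rodrigues(np.array(s['rvec'],float))[0];t=np.array(s['tvec'],float).ravel()
    return K,np.array(s['distortion'],float),R,t
def rays(s,uv):
    K,d,R,t=cam(s); p=cv2.undistortPoints(np.array(uv,float).reshape(-1,1,2),K,d).reshape(-1,2)
    return -R.T@t, np.c_[p,np.ones(len(p))]@R
def onz(s,uv,z):
    o,d=rays(s,uv); return o+d*((z-o[2])/d[:,2])[:,None]
def tri(s1,uv1,s2,uv2):
    o1,d1=rays(s1,uv1);o2,d2=rays(s2,uv2);out=[]
    for a,b in zip(d1,d2):
        k=np.linalg.lstsq(np.c_[a,-b],o2-o1,rcond=None)[0];p,q=o1+k[0]*a,o2+k[1]*b
        out.append(np.r_[(p+q)/2,np.linalg.norm(p-q)])
    return np.array(out)
def cloud(s):
    v,u=np.mgrid[:384,:512]; o,d=rays(s,np.c_[u.ravel(),v.ravel()])
    P=o+d*s['depth'].reshape(-1,1); P[s['depth'].ravel()==0]=np.nan
    return P.reshape(384,512,3)
def proj(s,P):
    K,d,R,t=cam(s); return cv2.projectPoints(np.array(P,float).reshape(-1,1,3),cv2.Rodrigues(R)[0],t,K,d)[0].reshape(-1,2)
def save(s,f,crop=None,k=1):
    im=s['pixels'][:,:,::-1]
    if crop: u0,v0,u1,v1=crop; im=im[v0:v1,u0:u1]
    cv2.imwrite('pics/'+f,cv2.resize(im,None,fx=k,fy=k,interpolation=cv2.INTER_CUBIC))
E
python3 - <<'E'
from h import *
from workcell import env
for n in('scene','top'):
    s=snap(n);save(s,n+'0.png',k=1.5);print(n,cam(s)[2:],-cam(s)[2].T@cam(s)[3],s['fx'])
o=env.get_obs();print(o)
E
```

```text
pics
scene (array([[-0.35170412,  0.9359724 , -0.0161206 ],
       [ 0.49589513,  0.17167794, -0.85124303],
       [-0.79397243, -0.30737981, -0.524524  ]]), array([ 172.38658848, -147.5081668 , 1756.17244184])) [1528.13016308  403.78676885  798.36826754] 352.611198072551
top (array([[ 2.30416657e-02, -9.99732816e-01,  1.83797399e-03],
       [-9.95867535e-01, -2.31140464e-02, -8.78270608e-02],
       [ 8.78460779e-02,  1.93303142e-04, -9.96134042e-01]]), array([ -21.73644148,  524.51228975, 1647.61212847])) [ 378.10934181   -9.92552107 1687.34885265] 430.49650800194365
{'t': 0.1, 'qpos': array([ 1.20941011e+00,  4.80738398e-01,  1.59681697e+00,  3.14736826e-05,
        1.06510241e+00, -4.65889044e-02]), 'joint_vel': array([-0.00064777, -0.00105097, -0.00114911,  0.0002414 , -0.00128432,
       -0.00024229]), 'joint_torque': array([ 5.05164166e-05, -9.52252722e+01, -4.31039035e+01,  2.21273090e-04,
        5.19784080e-03, -8.09343965e-05]), 'position': array([201.09314789, 617.73660936, 244.75422269]), 'tool_rot': array([-1.21362607e-04,  1.56757068e-01,  9.87637048e-01, -5.18735225e-04]), 'contact_force': array([ 0.56368729, -0.36698312, -0.13986398]), 'ft_torque': array([-0.00857077, -0.01872465,  0.01993266]), 'grip_force': 0.0, 'grip_width': 85.51348016014363}
```

View pics/scene0.png

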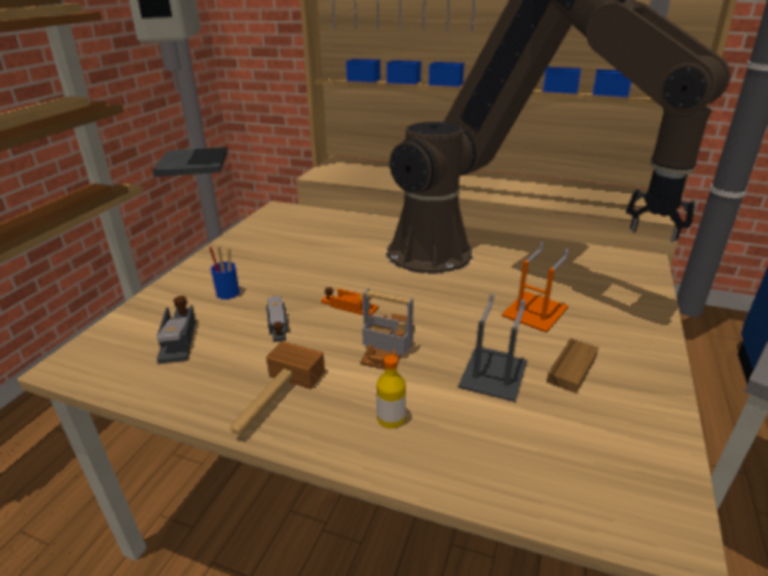

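View pics/top0.png

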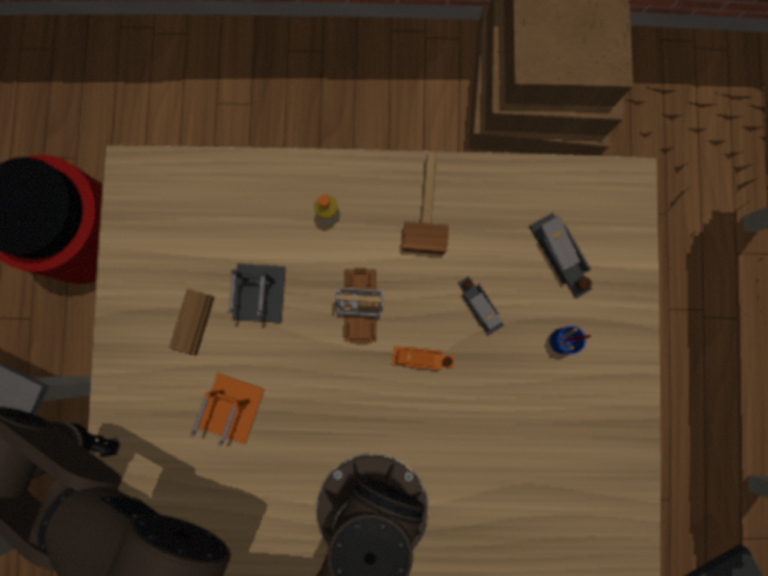

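The scene picture shows the caddy on the cradle at about (258,215) in native pixels, the dark stand at (330,240) and the small dark plane at (184,210). In the top view they are at (238,202), (172,196) and (320,203). The orange stand and plane and the big dark plane are decoys. I'll zoom in for the features.

Run:
```python
from h import *
save(load('top'),'top_c.png',(145,168,345,248),4)
save(load('scene'),'scene_c.png',(170,185,360,275),4)
```

```text
(no output)
```

View pics/top_c.png

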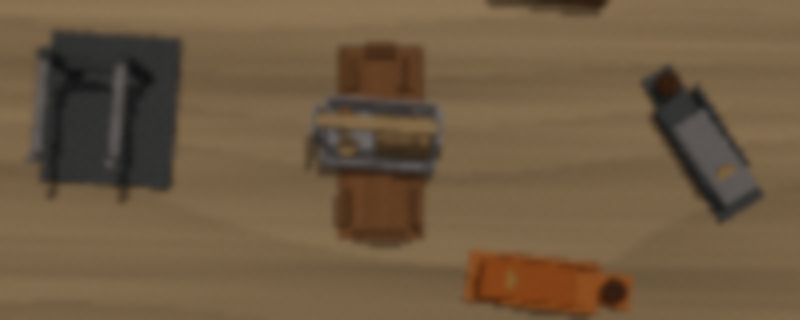

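View pics/scene_c.png

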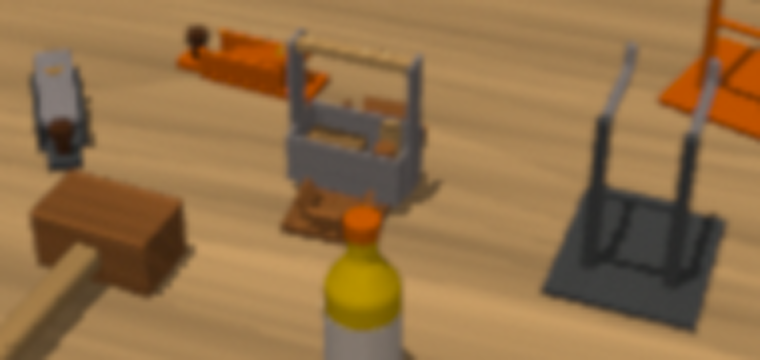

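The top crop shows the caddy bar from (320,120) to (437,121), the cradle along world x with its narrower gap apparently at the far (upper) end, and the stand plate at (50..180, 32..188) with open ends toward the robot. The plane's nose with the knob is at (665,80) and its heel at (740,205). The scene crop shows the bar from (300,42) to (415,64) and the prong posts at (603,120) and (692,140).

```bash
cat > m.py <<'E'
from h import *
T=load('top');S=load('scene')
tp=lambda L:np.array(L)/4-.375+[145,168]
sp=lambda L:np.array(L)/4-.375+[170,185]
np.set_printoptions(precision=1,suppress=True)
print('bar tri',tri(T,tp([(437,121),(320,120)]),S,sp([(300,42),(415,64)])))
print('stand posts tri (-y,+y)',tri(T,tp([(121,66),(46,54)]),S,sp([(603,120),(692,138)])))
print('prong tips',tri(T,tp([(112,165),(35,160)]),S,sp([(631,46),(714,65)])))
print('stand base corners z10',onz(T,tp([(180,38),(54,31),(40,183),(172,189)]),10))
print('plane nose/knob/wheel tri',tri(T,tp([(666,84),(725,172)]),S,sp([(62,132),(54,69)])))
print('cradle corners z12 / z35',onz(T,tp([(339,46),(424,45),(338,238),(423,240)]),12),onz(T,tp([(339,46),(424,45),(338,238),(423,240)]),35))
# colour/depth masks
for n,s in(('top',T),('scene',S)):
    C=cloud(s);hsv=cv2.cvtColor(s['pixels'],cv2.COLOR_RGB2HSV)
    def box(x0,x1,y0,y1,z0,z1): return (C[...,0]>x0)&(C[...,0]<x1)&(C[...,1]>y0)&(C[...,1]<y1)&(C[...,2]>z0)&(C[...,2]<z1)
    for nm,b in dict(bar=(450,680,-60,120,110,170),prong=(450,750,150,360,140,190),plane=(420,700,-380,-140,8,70),planetop=(420,700,-380,-140,30,70)).items():
        m=box(*b);P=C[m]
        if len(P)>5:
            r=cv2.minAreaRect(P[:,:2].astype(np.float32));print(n,nm,len(P),P.mean(0),'med z',np.median(P[:,2]),np.percentile(P[:,2],[5,95]),r)
E
python3 m.py
```

```text
bar tri [[534.4  -8.2 146.8   3. ]
 [532.9  97.9 144.5   4.5]]
stand posts tri (-y,+y) [[577.6 274.2 154.3   2.8]
 [586.  343.7 158.1   1.6]]
prong tips [[486.6 277.  171.9   0.5]
 [489.6 346.8 169.    1.4]]
stand base corners z10 [[625.1 245.3  10. ]
 [629.3 370.2  10. ]
 [478.9 377.5  10. ]
 [476.1 247.7  10. ]]
plane nose/knob/wheel tri [[ 588.2 -231.5   32.9    2.2]
 [ 503.4 -288.1   41.5    2.1]]
cradle corners z12 / z35 [[620.4  88.4  12. ]
 [623.3   5.   12. ]
 [432.1  84.1  12. ]
 [432.1   1.4  12. ]] [[617.1  87.   35. ]
 [620.    4.7  35. ]
 [431.4  82.8  35. ]
 [431.3   1.2  35. ]]
top bar 132 [531.4  46.7 147.4] med z 148.19953938720994 [139.4 154.1] ((530.8208618164062, 45.410484313964844), (117.3536376953125, 29.21381950378418), 86.36637878417969)
top prong 182 [542.5 311.3 159.4] med z 159.01513750167078 [149.9 171.7] ((539.9845581054688, 311.8111877441406), (81.69918823242188, 106.34686279296875), 88.185546875)
top plane 632 [ 554.2 -250.3   31.5] med z 33.26656247086942 [ 8.7 59.1] ((557.757568359375, -250.49400329589844), (245.51864624023438, 264.0626525878906), 84.
[... 200 characters left out ...]
bar 199 [535.1  46.5 139.7] med z 144.25798388477278 [114.7 150.2] ((532.5990600585938, 44.29575729370117), (118.3509521484375, 35.25984191894531), 86.8030014038086)
scene prong 180 [547.  313.2 158.1] med z 158.65563022139662 [143.7 173. ] ((542.3854370117188, 313.1635437011719), (82.75701904296875, 110.14794158935547), 86.72698974609375)
scene plane 379 [ 565.4 -246.4   34.5] med z 34.98373991554104 [10.  60.5] ((562.5523681640625, -230.18670654296875), (277.530029296875, 174.2046661376953), 1.5317789316177368)
scene planetop 250 [ 564.1 -246.7   42.9] med z 40.620867079708034 [31.2 60.9] ((592.2281494140625, -228.45989990234375), (268.4872741699219, 52.85706329345703), 36.144317626953125)
```

```bash
cat > go.py <<'E'
# go.py x y z yangle_deg : yaw to turn, then shift in tool axes (after the yaw) to reach TCP target
import sys, numpy as np
from scipy.spatial.transform import Rotation as Rr
from workcell import env
def rem(x,y,z,a):
    o=env.get_obs();w=o['tool_rot'];R=Rr.from_quat([w[1],w[2],w[3],w[0]]).as_matrix()
    cur=np.degrees(np.arctan2(R[1,1],R[0,1])); dy=(cur-a+90)%180-90
    R2=R@Rr.from_euler('z',dy,degrees=True).as_matrix()
    print('t %.2f'%o['t'],'pos',o['position'].round(1),'yang %.1f'%cur,'yaw %.2f'%dy,'shift mm',(R2.T@(np.array([x,y,z])-o['position'])).round(1),'F',o['contact_force'].round(1),'w %.1f gf %.1f'%(o['grip_width'],o['grip_force']))
if __name__=='__main__': rem(*map(float,sys.argv[1:]))
E
python3 -m creep '[{"hand":0.085,"xyz":[0,0,0],"yaw":10.2},{"hand":0.085,"xyz":[0,0,0],"yaw":10.2},{"hand":0.06,"xyz":[0,0,0],"yaw":10.2},{"hand":0.06,"xyz":[0,0,0],"yaw":10.2},{"hand":0.06,"xyz":[0,0,0],"yaw":10.2},{"hand":0.06,"xyz":[0,0,0],"yaw":10.2},{"hand":0.06,"xyz":[0,0,0],"yaw":10.2},{"hand":0.06,"xyz":[0,0,0],"yaw":0}]' 60
python3 go.py 532.5 45.5 200 0.8
```

```text
t: 1.1
position: [201.2, 617.9, 245.0]
tool_rot: [0.0, 0.703, 0.711, -0.0]
contact_force: [0.2, 0.3, 1.0]
grip_width: 60.1
grip_force: 0.0
t 1.10 pos [201.2 617.9 245. ] yang 0.6 yaw -0.19 shift mm [-576.9  323.3   45.3] F [0.2 0.3 1. ] w 60.1 gf 0.0
```

```bash
python3 -m creep '[{"hand":0.06,"xyz":[-0.044,0.025,0],"yaw":0},{"hand":0.06,"xyz":[-0.044,0.025,0],"yaw":0},{"hand":0.06,"xyz":[-0.044,0.025,0],"yaw":0},{"hand":0.06,"xyz":[-0.044,0.025,0],"yaw":0},{"hand":0.06,"xyz":[-0.044,0.025,0],"yaw":0},{"hand":0.06,"xyz":[-0.044,0.025,0],"yaw":0},{"hand":0.06,"xyz":[-0.044,0.025,0],"yaw":0},{"hand":0.06,"xyz":[-0.044,0.025,0],"yaw":0},{"hand":0.06,"xyz":[-0.044,0.025,0],"yaw":0},{"hand":0.06,"xyz":[-0.044,0.025,0],"yaw":0},{"hand":0.06,"xyz":[-0.044,0.025,0],"yaw":0},{"hand":0.06,"xyz":[-0.044,0.025,0.01],"yaw":0},{"hand":0.06,"xyz":[-0.044,0.023,0.03],"yaw":0},{"hand":0.06,"xyz":[0,0,0],"yaw":0},{"hand":0.06,"xyz":[0,0,0],"yaw":0}]'
python3 go.py 532.5 45.5 138 0.8
```

```text
t: 2.98
position: [529.5, 49.3, 205.2]
tool_rot: [-0.0, 0.703, 0.711, -0.0]
contact_force: [-0.4, 0.4, 0.5]
grip_width: 59.9
grip_force: 0.0
t 2.98 pos [529.5  49.3 205.2] yang 0.7 yaw -0.11 shift mm [-3.9  3.  67.2] F [-0.4  0.4  0.5] w 59.9 gf 0.0
```

```bash
python3 -m creep '[{"hand":0.06,"xyz":[-0.004,0.003,0.015],"yaw":0},{"hand":0.06,"xyz":[0,0,0.02],"yaw":0},{"hand":0.06,"xyz":[0,0,0.02],"yaw":0},{"hand":0.06,"xyz":[0,0,0.012],"yaw":0},{"hand":0.06,"xyz":[0,0,0],"yaw":0},{"hand":0.03,"xyz":[0,0,0],"yaw":0},{"hand":0.02,"xyz":[0,0,0],"yaw":0},{"hand":0.01,"xyz":[0,0,0],"yaw":0},{"hand":0.005,"xyz":[0,0,0],"yaw":0},{"hand":0.005,"xyz":[0,0,0],"yaw":0},{"hand":0.005,"xyz":[0,0,0],"yaw":0},{"hand":0.005,"xyz":[0,0,0],"yaw":0}]' 60
python3 go.py 532.5 45.5 138 0.8
```

```text
t: 4.47
position: [533.2, 45.1, 138.7]
tool_rot: [0.0, 0.704, 0.711, 0.0]
contact_force: [-1.0, -3.9, 6.9]
grip_width: 10.9
grip_force: 59.8
t 4.47 pos [533.2  45.1 138.7] yang 0.6 yaw -0.24 shift mm [ 0.4 -0.7  0.7] F [-1.  -3.9  6.9] w 10.9 gf 59.8
```

```bash
python3 -m creep '[{"hand":0.005,"xyz":[0,0,-0.005],"yaw":0},{"hand":0.005,"xyz":[0,0,-0.01],"yaw":0},{"hand":0.005,"xyz":[0,0,-0.015],"yaw":0},{"hand":0.005,"xyz":[0,0,-0.02],"yaw":0},{"hand":0.005,"xyz":[0,0,-0.015],"yaw":0},{"hand":0.005,"xyz":[0,0,0],"yaw":0},{"hand":0.005,"xyz":[0,0,0],"yaw":0}]' 
python3 go.py 430 220 203 -1.5
python3 - <<'E'
from h import *
for n in('scene','top'): snap(n)
a=load('top');b=load('scene')
im=np.hstack([cv2.resize(x['pixels'][v:v+80,u:u+100,::-1],None,fx=4,fy=4,interpolation=cv2.INTER_CUBIC) for x,u,v in((a,190,165),(b,210,175))])
cv2.imwrite('pics/lift.png',im)
E
```

```text
t: 5.35
position: [532.6, 45.3, 203.0]
tool_rot: [-0.0, 0.704, 0.711, -0.0]
contact_force: [-0.4, 0.5, -3.5]
grip_width: 10.9
grip_force: 58.6
t 5.35 pos [532.6  45.3 203. ] yang 0.6 yaw 2.06 shift mm [ 172.  -107.1    0. ] F [-0.4  0.5 -3.5] w 10.9 gf 58.6
```

View pics/lift.png

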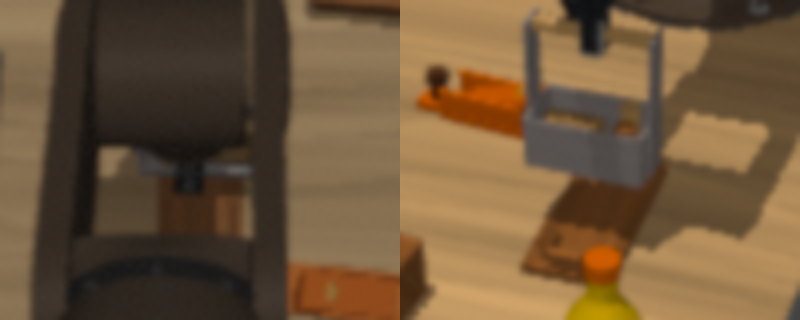

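The caddy is held level, with its bar at right pane (590,35) and the cradle free below. I'm carrying it round to the open ends.

```bash
python3 -m creep '[{"hand":0.005,"xyz":[0.015,-0.01,0],"yaw":1},{"hand":0.005,"xyz":[0.025,-0.018,0],"yaw":1},{"hand":0.005,"xyz":[0.03,-0.02,0],"yaw":0.2},{"hand":0.005,"xyz":[0.03,-0.02,0],"yaw":0},{"hand":0.005,"xyz":[0.03,-0.02,0],"yaw":0},{"hand":0.005,"xyz":[0.03,-0.015,0],"yaw":0},{"hand":0.005,"xyz":[0.03,0,0],"yaw":0},{"hand":0.005,"xyz":[0.03,0,0],"yaw":0},{"hand":0.005,"xyz":[0.025,0,0],"yaw":0},{"hand":0.005,"xyz":[0.015,0,0],"yaw":0},{"hand":0.005,"xyz":[0.006,0,0],"yaw":0},{"hand":0.005,"xyz":[0,0,0],"yaw":0},{"hand":0.005,"xyz":[0,0,0],"yaw":0}]' 
python3 go.py 522.5 311.2 203 -1.7
```

```text
t: 7.08
position: [436.2, 312.6, 203.2]
tool_rot: [0.0, 0.717, 0.697, -0.0]
contact_force: [1.3, -0.5, -4.9]
grip_width: 10.8
grip_force: 58.6
t 7.08 pos [436.2 312.6 203.2] yang -1.7 yaw 0.04 shift mm [ 1.2 86.3  0.2] F [ 1.3 -0.5 -4.9] w 10.8 gf 58.6
```

```bash
python3 -m creep '[{"hand":0.005,"xyz":[0,0.01,0],"yaw":0},{"hand":0.005,"xyz":[0,0.015,0],"yaw":0},{"hand":0.005,"xyz":[0,0.018,0],"yaw":0},{"hand":0.005,"xyz":[0.001,0.018,0],"yaw":0},{"hand":0.005,"xyz":[0,0.015,0],"yaw":0},{"hand":0.005,"xyz":[0,0.01,0],"yaw":0},{"hand":0.005,"xyz":[0,0,0],"yaw":0},{"hand":0.005,"xyz":[0,0,0],"yaw":0}]' 
python3 go.py 522.5 311.2 161.7 -1.7
python3 - <<'E'
from h import *
for n in('scene','top'): snap(n)
a=load('top');b=load('scene')
im=np.hstack([cv2.resize(x['pixels'][v:v+90,u:u+100,::-1],None,fx=4,fy=4,interpolation=cv2.INTER_CUBIC) for x,u,v in((a,125,155),(b,280,180))])
cv2.imwrite('pics/hang.png',im)
E
```

```text
t: 8.07
position: [521.7, 311.8, 203.1]
tool_rot: [-0.0, 0.717, 0.697, -0.0]
contact_force: [-0.3, -0.1, -2.8]
grip_width: 11.0
grip_force: 58.6
t 8.07 pos [521.7 311.8 203.1] yang -1.6 yaw 0.07 shift mm [-0.5  0.8 41.4] F [-0.3 -0.1 -2.8] w 11.0 gf 58.6
```

View pics/hang.png

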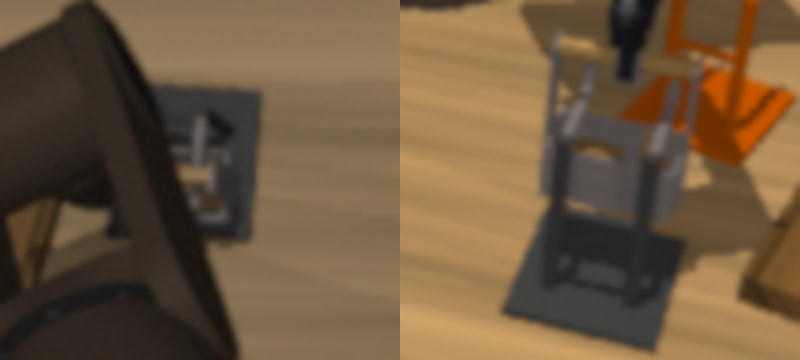

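The right pane shows both prongs running through the window between tray and bar, with the tips at (590,75) and (670,85) behind the bar. Lowering now.

```bash
python3 -m creep '[{"hand":0.005,"xyz":[0,0,0.01],"yaw":0},{"hand":0.005,"xyz":[0,0,0.01],"yaw":0},{"hand":0.005,"xyz":[0,0,0.008],"yaw":0},{"hand":0.005,"xyz":[0,0,0.004],"yaw":0},{"hand":0.005,"xyz":[0,0,0.004],"yaw":0},{"hand":0.005,"xyz":[0,0,0.002],"yaw":0},{"hand":0.005,"xyz":[0,0,0.001],"yaw":0},{"hand":0.005,"xyz":[0,0,0],"yaw":0},{"hand":0.005,"xyz":[0,0,0],"yaw":0}]' 
python3 -m creep '[{"hand":0.005,"xyz":[0,0,0.001],"yaw":0},{"hand":0.005,"xyz":[0,0,0.0005],"yaw":0},{"hand":0.005,"xyz":[0,0,0],"yaw":0}]'
```

```text
t: 9.3
position: [522.4, 311.9, 164.5]
tool_rot: [0.0, 0.717, 0.697, 0.0]
contact_force: [-0.0, -0.0, -3.4]
grip_width: 10.5
grip_force: 58.6
t: 9.68
position: [522.3, 311.8, 162.7]
tool_rot: [0.0, 0.717, 0.697, -0.0]
contact_force: [0.6, -0.7, -4.4]
grip_width: 10.8
grip_force: 58.6
```

```bash
python3 -m creep '[{"hand":0.005,"xyz":[0,0,0.001],"yaw":0},{"hand":0.005,"xyz":[0,0,0],"yaw":0}]'
python3 -m creep '[{"hand":0.005,"xyz":[0,0,0.001],"yaw":0},{"hand":0.005,"xyz":[0,0,0],"yaw":0}]'
```

```text
t: 9.93
position: [522.3, 311.8, 161.7]
tool_rot: [0.0, 0.717, 0.697, -0.0]
contact_force: [0.6, -1.0, -3.8]
grip_width: 10.9
grip_force: 58.6
t: 10.18
position: [522.4, 311.9, 161.4]
tool_rot: [0.0, 0.717, 0.697, 0.0]
contact_force: [-3.7, -1.0, 7.4]
grip_width: 10.9
grip_force: 60.2
```

```bash
python3 -m creep '[{"hand":0.005,"xyz":[0,0,0.001],"yaw":0},{"hand":0.005,"xyz":[0,0,0],"yaw":0}]'
```

```text
t: 10.42
position: [522.4, 311.9, 161.3]
tool_rot: [0.0, 0.717, 0.697, 0.0]
contact_force: [-7.7, -4.6, 20.1]
grip_width: 11.0
grip_force: 61.9
```

```bash
python3 -m creep '[{"hand":0.005,"xyz":[0,0,-0.001],"yaw":0},{"hand":0.012,"xyz":[0,0,0],"yaw":0},{"hand":0.016,"xyz":[0,0,0],"yaw":0},{"hand":0.025,"xyz":[0,0,0],"yaw":0},{"hand":0.035,"xyz":[0,0,0],"yaw":0},{"hand":0.035,"xyz":[0,0,0],"yaw":0},{"hand":0.035,"xyz":[0,0,-0.01],"yaw":0},{"hand":0.035,"xyz":[0,0,-0.02],"yaw":0},{"hand":0.035,"xyz":[0,0,-0.03],"yaw":0},{"hand":0.035,"xyz":[0,0,-0.04],"yaw":0},{"hand":0.06,"xyz":[0,0,-0.03],"yaw":0},{"hand":0.06,"xyz":[0.0,0,0],"yaw":0}]'
python3 go.py 522 -150 270 -1.7
```

```text
t: 11.92
position: [523.5, 312.5, 294.1]
tool_rot: [0.001, 0.717, 0.697, 0.002]
contact_force: [0.1, -0.2, -1.2]
grip_width: 60.0
grip_force: 0.0
t 11.93 pos [523.5 312.5 294.1] yang -1.6 yaw 0.06 shift mm [-462.4   12.2   23. ] F [ 0.1 -0.2 -1.2] w 60.0 gf 0.0
```

```bash
python3 -m creep '[{"hand":0.06,"xyz":[-0.03,0,0],"yaw":0},{"hand":0.07,"xyz":[-0.05,0,0],"yaw":0},{"hand":0.08,"xyz":[-0.055,0,0],"yaw":0},{"hand":0.085,"xyz":[-0.055,0,0],"yaw":0},{"hand":0.085,"xyz":[-0.055,0,0],"yaw":0},{"hand":0.085,"xyz":[-0.055,0,0],"yaw":0},{"hand":0.085,"xyz":[-0.055,0,0],"yaw":0},{"hand":0.085,"xyz":[-0.055,0,0],"yaw":0},{"hand":0.085,"xyz":[-0.05,0,0],"yaw":0},{"hand":0.085,"xyz":[0,0,0],"yaw":0}]'
cat > pl.py <<'E'
from h import *
np.set_printoptions(precision=1,suppress=True)
T=load('top');S=load('scene')
r={}
for n,s,(u0,v0,u1,v1) in(('top',T,(303,183,340,226)),('scene',S,(176,194,196,230))):
    k=4;im=cv2.resize(s['pixels'][v0:v1,u0:u1],None,fx=k,fy=k,interpolation=cv2.INTER_CUBIC);h=cv2.cvtColor(im,cv2.COLOR_RGB2HSV).astype(int)
    ms={'steel':(h[...,1]<70),'knob':(h[...,1]>80)&(h[...,2]<85),'brass':(h[...,1]>90)&(h[...,2]>100)&(h[...,0]<25)}
    body=cv2.fillPoly(np.zeros(im.shape[:2],np.uint8),[cv2.convexHull(np.argwhere(ms['steel'])[:,::-1].astype(np.int32))],1)
    ms['brass']&=cv2.erode(body,np.ones((13,13)))>0
    for q,m in ms.items():
        c,l,st,ce=cv2.connectedComponentsWithStats(m.astype(np.uint8))
        if c<2: print(n,q,'none');continue
        i=1+np.argmax(st[1:,4]);uv=(ce[i]+.5)/k-.5+[u0,v0];r[n,q]=uv;print(n,q,st[i,4],uv)
        if q=='steel': 
            rect=cv2.minAreaRect(np.argwhere(l==i)[:,::-1].astype(np.float32));b=(cv2.boxPoints(rect)+.5)/k-.5+[u0,v0]
            for z in(5,20,36): P=onz(s,b,z);print(' box z',z,P[:,:2].tolist() if z==20 else '',P[:,:2].mean(0),[np.linalg.norm(P[j]-P[j-1]).round(1) for j in(1,2)],[np.degrees(np.arctan2(*(P[j]-P[j-1])[[1,0]])).round(1) for j in(1,2)])
for q in('knob','brass'):
    if ('top',q) in r and ('scene',q) in r: print(q,tri(T,[r['top',q]],S,[r['scene',q]]))
    print(q,'top on z47/45',onz(T,[r['top',q]],44)if ('top',q) in r else '')
C=cloud(T)[183:226,303:340].reshape(-1,3);print('steel height z hist',np.histogram(C[:,2],bins=[-10,8,20,30,34,38,42,46,50,60])[0])
E
python3 pl.py
```

```text
t: 13.18
position: [508.6, -150.9, 290.3]
tool_rot: [-0.0, 0.718, 0.696, -0.0]
contact_force: [-0.5, -0.3, -0.3]
grip_width: 84.8
grip_force: 0.0
top steel 6810 [321.  204.8]
 box z 5  [ 537.5 -269.2] [np.float64(53.8), np.float64(158.3)] [np.float64(-56.6), np.float64(-147.3)]
 box z 20 [[587.2430657159432, -202.1061596101616], [616.601396136404, -246.67062060705535], [484.60715180445663, -331.5507169332145], [455.6899540326319, -287.0842638942586]] [ 536.  -266.9] [np.float64(53.4), np.float64(156.9)] [np.float64(-56.6), np.float64(-147.3)]
 box z 36  [ 534.5 -264.4] [np.float64(52.9), np.float64(155.4)] [np.float64(-56.6), np.float64(-147.3)]
top knob 499 [314.5 207.3]
top brass 136 [325.9 210.4]
scene steel 4011 [184.3 210.8]
 box z 5  [ 513.6 -283.4] [np.float64(52.3), np.float64(219.0)] [np.float64(128.3), np.float64(34.3)]
 box z 20 [[461.15343273547364, -352.0065865621521], [429.3886320690583, -311.7218953680587], [606.9528829015836, -190.73906482126193], [633.7374173638198, -227.11874636507463]] [ 532.8 -270.4] [np.float64(51.3), np.float64(214.9)] [np.float64(128.3), np.float64(34.3)]
 box z 36  [ 553.3 -256.5] [np.float64(50.2), np.float64(210.4)] [np.float64(128.3), np.float64(34.3)]
scene knob 638 [184.9 218.5]
scene brass 98 [183.  202.1]
knob [[ 525.6 -262.6  -20.6   23.9]]
knob top on z47/45 [[ 514.6 -242.8   44. ]]
brass [[ 504.4 -288.1   40.8    2.1]]
brass top on z47/45 [[ 503.7 -286.6   44. ]]
steel height z hist [1088  129   87   54   67   75   46   16   13]
```

```bash
cat >> pl.py <<'E'
print('----')
u0,v0,u1,v1=303,183,340,226
im=cv2.resize(T['pixels'][v0:v1,u0:u1],None,fx=12,fy=12,interpolation=cv2.INTER_CUBIC)
u2,v2=172,192
im2=cv2.resize(S['pixels'][v2:v2+43,u2:u2+27],None,fx=12,fy=12,interpolation=cv2.INTER_CUBIC)
cv2.imwrite('pics/plane.png',np.hstack([im,im2])[...,::-1])
E
python3 pl.py | sed -n '/----/,$p'
```

```text
----
```

View pics/plane.png

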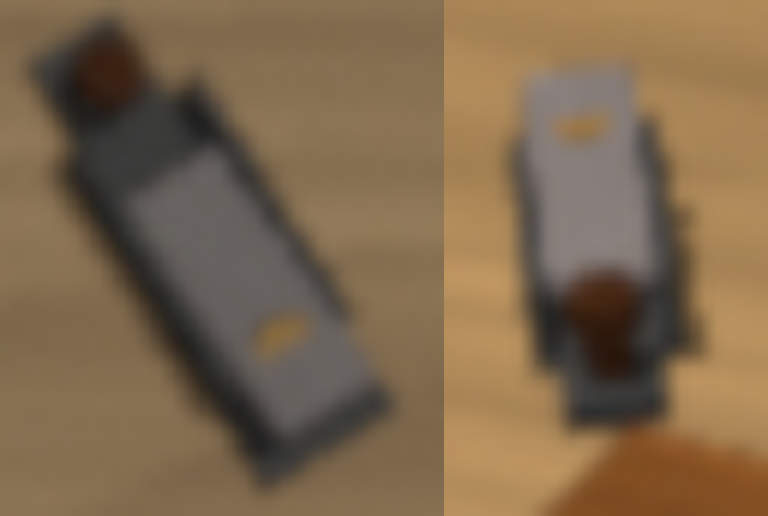

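The left pane shows the nose edge midpoint at (68,42), the knob at (107,75), the brass wheel at (282,335) and the heel edge from (262,490) to (395,400). The right pane shows the knob at (605,295), the wheel at (583,127) and the nose bottom edge from (570,425) to (665,420).

```bash
cat > p2.py <<'E'
from h import *
np.set_printoptions(precision=1,suppress=True)
T=load('top');S=load('scene')
tp=lambda L:(np.array(L)+.5)/12-.5+[303,183]
sp=lambda L:(np.array(L)+.5)/12-.5+[172,192]
k=tri(T,tp([(107,75),(282,335),(68,42)]),S,sp([(161,290),(139,127),(173,420)]));print('knob,brass,nose',k)
h=onz(T,tp([(262,490),(395,400)]),8);print('heel',h,h.mean(0));n=onz(T,tp([(30,72),(105,14)]),8);print('nose',n,n.mean(0))
d=n.mean(0)-h.mean(0);print('len',np.linalg.norm(d),np.degrees(np.arctan2(d[1],d[0])),'mid',(n.mean(0)+h.mean(0))/2)
d=k[0]-k[1];print('knob-brass',np.hypot(*d[:2]),np.degrees(np.arctan2(d[1],d[0])),'origin from knob/brass',k[0,:2]-62*d[:2]/np.hypot(*d[:2]),k[1,:2]+45*d[:2]/np.hypot(*d[:2]))
e=onz(T,tp([(65,165),(250,480)]),20);print(e);e=onz(T,tp([(200,80),(340,300)]),36);d=e[1]-e[0];print('right cheek dir',np.degrees(np.arctan2(-d[1],-d[0])),e)
E
python3 p2.py
```

```text
knob,brass,nose [[ 586.7 -231.9   40.7    2.5]
 [ 503.9 -288.4   40.6    1.2]
 [ 602.1 -224.     2.3    2.3]]
heel [[ 455.3 -287.3    8. ]
 [ 485.7 -330.6    8. ]] [ 470.5 -308.9    8. ]
nose [[ 590.6 -209.9    8. ]
 [ 610.4 -234.3    8. ]] [ 600.5 -222.1    8. ]
len 156.3370266874386 33.7541867659811 mid [ 535.5 -265.5    8. ]
knob-brass 100.24816077323749 34.31553357386779 origin from knob/brass [ 535.5 -266.9] [ 541.1 -263.1]
[[ 558.9 -220.2   20. ]
 [ 457.9 -281.4   20. ]]
right cheek dir 33.15253832446127 [[ 585.8 -261.5   36. ]
 [ 515.7 -307.3   36. ]]
```

```bash
python3 -m creep '[{"hand":0.085,"xyz":[0,0,0],"yaw":10.5},{"hand":0.085,"xyz":[0,0,0],"yaw":10.5},{"hand":0.085,"xyz":[0,0,0],"yaw":10.5},{"hand":0.085,"xyz":[0,0,0],"yaw":10.5},{"hand":0.085,"xyz":[0,0,0],"yaw":10.5},{"hand":0.085,"xyz":[0,0,0],"yaw":2.4},{"hand":0.085,"xyz":[0,0,0],"yaw":0}]'
python3 go.py 537 -265.5 120 -56.7
python3 - <<'E'
from h import *
for n in('scene','top'): snap(n)
a=load('top');b=load('scene')
im=np.hstack([cv2.resize(x['pixels'][v:v+h,u:u+w,::-1],None,fx=7,fy=7,interpolation=cv2.INTER_CUBIC)[:420] for x,u,v,w,h in((a,220,174,40,60),(b,234,213,46,60))])
cv2.imwrite('pics/cradle.png',im)
E
```

```text
t: 14.05
position: [508.9, -147.1, 290.5]
tool_rot: [-0.0, 0.958, 0.288, -0.0]
contact_force: [0.2, -0.6, -0.6]
grip_width: 84.9
grip_force: 0.0
t 14.05 pos [ 508.9 -147.1  290.5] yang -56.5 yaw 0.22 shift mm [-41.5 114.5 170.4] F [ 0.2 -0.6 -0.6] w 84.9 gf 0.0
```

View pics/cradle.png

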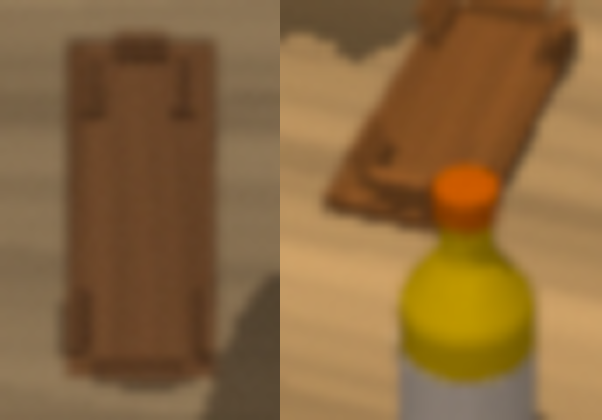

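The left pane shows the closer pair of lugs (inner edges about 100 and 177) at the top, the +x end. The wider pair (88–195) is at the bottom, so the nose points to +x. I'll fit the plate edges now.

```bash
cat > cr.py <<'E'
from h import *
np.set_printoptions(precision=1,suppress=True)
T=load('top')
# plate side edges: chroma step per row in the open middle part
lab=cv2.cvtColor(T['pixels'],cv2.COLOR_RGB2HSV).astype(float)[...,1]; g=cv2.cvtColor(T['pixels'],cv2.COLOR_RGB2GRAY).astype(float)
def sub(sig):
    d=np.gradient(sig);i=np.argmax(abs(d[1:-1]))+1;a,b,c=abs(d[i-1:i+2]);return i+.5*(a-c)/(a-2*b+c)
L=[];Rr=[]
for v in range(193,213):
    L.append((223+sub(g[v,223:237]),v));Rr.append((242+sub(g[v,242:258]),v))
for nm,E in(('L',L),('R',Rr)):
    P=onz(T,E,12);f=np.polyfit(P[:,0],P[:,1],1);print(nm,'yaw',np.degrees(np.arctan(f[0])),'y at 526.5',np.polyval(f,526.5),'res',np.std(P[:,1]-np.polyval(f,P[:,0])))
for nm,us in(('l',(230,231,232)),('m',(238,239,240,241)),('r',(248,249,250))):
    a=[(u,174+sub(g[174:184,u])) for u in us];b=[(u,222+sub(g[222:236,u])) for u in us]
    for z in(6,12,35): print(nm,z,'nose end x',onz(T,a,z).mean(0),'heel end',onz(T,b,z).mean(0))
q=lambda L:(np.array(L)+.5)/7-.5+[220,174]
print('nose lug rear z12',onz(T,q([(92,118),(183,118)]),12),'heel lug front z35',onz(T,q([(80,287),(203,287)]),35))
print('inner nose',onz(T,q([(102,90),(175,90)]),22),'heel',onz(T,q([(90,320),(193,320)]),22))
C=cloud(T)[174:234,220:260].reshape(-1,3);m=(C[:,2]>4);P=C[m];print('plate z',np.median(C[:,2][(abs(C[:,0]-526)<35)&(abs(C[:,1]-44)<35)]))
E
python3 cr.py
```

```text
L yaw 1.5875424017541022 y at 526.5 87.67396209063536 res 0.0987836279550601
R yaw 0.8321020571042919 y at 526.5 3.1965039225870076 res 0.3132391627719031
l 6 nose end x [621.9  82.3   6. ] heel end [431.8  77.1   6. ]
l 12 nose end x [621.  82.  12.] heel end [431.6  76.8  12. ]
l 35 nose end x [617.7  80.7  35. ] heel end [430.9  75.6  35. ]
m 6 nose end x [625.4  48.9   6. ] heel end [424.4  43.7   6. ]
m 12 nose end x [624.5  48.7  12. ] heel end [424.3  43.5  12. ]
m 35 nose end x [621.1  47.9  35. ] heel end [423.6  42.8  35. ]
r 6 nose end x [623.4  11.4   6. ] heel end [433.8   6.8   6. ]
r 12 nose end x [622.5  11.3  12. ] heel end [433.6   6.8  12. ]
r 35 nose end x [619.2  11.   35. ] heel end [432.8   6.5  35. ]
nose lug rear z12 [[576.   74.   12. ]
 [577.2  23.1  12. ]] heel lug front z35 [[479.8  76.9  35. ]
 [481.3   9.4  35. ]]
inner nose [[590.7  68.4  22. ]
 [591.6  27.7  22. ]] heel [[462.4  71.6  22. ]
 [463.7  14.6  22. ]]
plate z 11.35806401097011
```

```bash
python3 -m creep '[{"hand":0.085,"xyz":[-0.01,0.03,0.03],"yaw":0},{"hand":0.085,"xyz":[-0.01,0.03,0.035],"yaw":0},{"hand":0.085,"xyz":[-0.01,0.03,0.035],"yaw":0},{"hand":0.085,"xyz":[-0.011,0.025,0.035],"yaw":0},{"hand":0.085,"xyz":[0,0,0.035],"yaw":0},{"hand":0.085,"xyz":[0,0,0],"yaw":0},{"hand":0.085,"xyz":[0,0,0],"yaw":0},{"hand":0.085,"xyz":[0,0,0],"yaw":0}]'
python3 go.py 537 -265.5 19 -56.7
```

```text
t: 15.15
position: [539.3, -266.6, 122.5]
tool_rot: [0.001, 0.958, 0.288, 0.001]
contact_force: [0.7, -0.2, 0.3]
grip_width: 84.9
grip_force: 0.0
t 15.15 pos [ 539.3 -266.6  122.5] yang -56.5 yaw 0.20 shift mm [ -1.4  -2.3 103.5] F [ 0.7 -0.2  0.3] w 84.9 gf 0.0
```

```bash
python3 -m creep '[{"hand":0.085,"xyz":[-0.001,-0.002,0.03],"yaw":0},{"hand":0.085,"xyz":[0,0,0.03],"yaw":0},{"hand":0.085,"xyz":[0,0,0.02],"yaw":0},{"hand":0.085,"xyz":[0,0,0.015],"yaw":0},{"hand":0.085,"xyz":[0,0,0.005],"yaw":0},{"hand":0.085,"xyz":[0,0,0],"yaw":0},{"hand":0.085,"xyz":[0,0,0],"yaw":0}]'
python3 go.py 537 -265.5 19 -56.7
```

```text
t: 16.02
position: [536.9, -265.6, 21.6]
tool_rot: [0.0, 0.958, 0.288, 0.0]
contact_force: [0.2, -0.2, 0.3]
grip_width: 85.2
grip_force: 0.0
t 16.02 pos [ 536.9 -265.6   21.6] yang -56.5 yaw 0.16 shift mm [ 0.2 -0.   2.6] F [ 0.2 -0.2  0.3] w 85.2 gf 0.0
```

```bash
python3 -m creep '[{"hand":0.07,"xyz":[0,0,0.002],"yaw":0},{"hand":0.06,"xyz":[0,0,0],"yaw":0},{"hand":0.055,"xyz":[0,0,0],"yaw":0},{"hand":0.05,"xyz":[0,0,0],"yaw":0},{"hand":0.045,"xyz":[0,0,0],"yaw":0},{"hand":0.045,"xyz":[0,0,0],"yaw":0},{"hand":0.045,"xyz":[0,0,0],"yaw":0},{"hand":0.045,"xyz":[0,0,0],"yaw":0}]' 70
python3 -m creep '[{"hand":0.045,"xyz":[0,0,-0.005],"yaw":0},{"hand":0.045,"xyz":[0,0,-0.015],"yaw":0},{"hand":0.045,"xyz":[0,0,-0.03],"yaw":0},{"hand":0.045,"xyz":[0,0,-0.03],"yaw":0},{"hand":0.045,"xyz":[0,0,-0.02],"yaw":0},{"hand":0.045,"xyz":[0,0,0],"yaw":0},{"hand":0.045,"xyz":[0,0,0],"yaw":0}]' 
python3 go.py 526.5 45.5 120 -88.6
```

```text
t: 17.02
position: [536.7, -265.6, 19.2]
tool_rot: [0.0, 0.958, 0.288, 0.0]
contact_force: [-0.2, -1.9, 6.7]
grip_width: 48.9
grip_force: 73.7
t: 17.9
position: [536.0, -265.1, 118.4]
tool_rot: [-0.0, 0.958, 0.288, -0.0]
contact_force: [-0.9, -0.0, -6.0]
grip_width: 49.0
grip_force: 74.1
t 17.90 pos [ 536.  -265.1  118.4] yang -56.5 yaw 32.06 shift mm [  -1.9 -310.8   -1.5] F [-0.9 -0.  -6. ] w 49.0 gf 74.1
```

```bash
python3 -m creep '[{"hand":0.045,"xyz":[0,0,0],"yaw":8},{"hand":0.045,"xyz":[0,0,0],"yaw":8},{"hand":0.045,"xyz":[0,0,0],"yaw":8},{"hand":0.045,"xyz":[0,0,0],"yaw":8},{"hand":0.045,"xyz":[0,-0.02,0],"yaw":0},{"hand":0.045,"xyz":[0,-0.04,0],"yaw":0},{"hand":0.045,"xyz":[0,-0.045,0],"yaw":0},{"hand":0.045,"xyz":[0,-0.045,0],"yaw":0},{"hand":0.045,"xyz":[0,-0.045,0],"yaw":0},{"hand":0.045,"xyz":[0,-0.045,0],"yaw":0},{"hand":0.045,"xyz":[-0.002,-0.04,0],"yaw":0},{"hand":0.045,"xyz":[0,-0.02,0],"yaw":0},{"hand":0.045,"xyz":[0,-0.01,0],"yaw":0},{"hand":0.045,"xyz":[0,0,0],"yaw":0},{"hand":0.045,"xyz":[0,0,0],"yaw":0}]' 
python3 go.py 526.5 45.5 70 -88.6
```

```text
t: 19.77
position: [526.4, 43.8, 118.7]
tool_rot: [0.0, 1.0, 0.013, -0.0]
contact_force: [-0.0, -1.1, -3.5]
grip_width: 49.1
grip_force: 74.1
t 19.77 pos [526.4  43.8 118.7] yang -88.5 yaw 0.06 shift mm [ 0.1 -1.7 48.7] F [-0.  -1.1 -3.5] w 49.1 gf 74.1
```

```bash
python3 -m creep '[{"hand":0.045,"xyz":[0,-0.0015,0.01],"yaw":0},{"hand":0.045,"xyz":[0,0,0],"yaw":0},{"hand":0.045,"xyz":[0,0,0],"yaw":0}]'
python3 - <<'E'
from h import *
for n in('scene','top'): snap(n)
a=load('top');b=load('scene')
im=np.hstack([cv2.resize(x['pixels'][v:v+h,u:u+w,::-1],None,fx=8,fy=8,interpolation=cv2.INTER_CUBIC)[:480] for x,u,v,w,h in((a,220,170,40,60),(b,228,190,56,60))])
cv2.imwrite('pics/held.png',im)
E
```

```text
t: 20.15
position: [526.4, 45.7, 108.6]
tool_rot: [0.0, 1.0, 0.013, -0.0]
contact_force: [-0.1, 0.4, -4.3]
grip_width: 49.3
grip_force: 74.0
```

View pics/held.png

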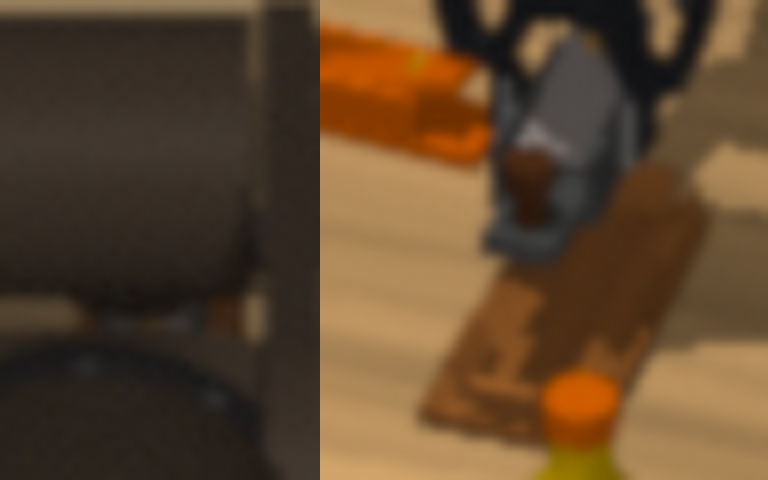

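The right pane shows the held plane: nose bottom edge from (486,248) to (550,264), knob at (530,160). Casting rays at the held height gives the along-axis offset.

Run:
```python
from h import *
np.set_printoptions(precision=1,suppress=True)
S=load('scene');sp=lambda L:(np.array(L)+.5)/8-.5+[228-40,190]
P=onz(S,sp([(486,248),(550,264)]),89.4);print('nose bottom',P,P.mean(0),'expect',526.4+80,45.7+80*np.sin(np.radians(1.5)))
print('knob top',onz(S,sp([(528,158)]),89.4+45),'expect x',526.4+62)
print(proj(S,[[606.4,47.8,89.4],[606.4,64.8,89.4],[606.4,30.8,89.4]])-[188,190])
# calibration check: cradle nose plate corner seen in scene, z=0/12
print('cradle corner',onz(S,sp([(425,418)]),0),onz(S,sp([(427,402)]),12),'top-view est', 526.3+95, 45.5+2-42)
```

```text
nose bottom [[600.5  31.6  89.4]
 [602.5  61.9  89.4]] [601.5  46.7  89.4] expect 606.4 47.79415586462986
knob top [[591.8  48.4 134.4]] expect x 588.4
[[64.1 32.4]
 [68.7 33.4]
 [59.5 31.4]]
cradle corner [[615.5   6.1   0. ]] [[618.5   8.6  12. ]] top-view est 621.3 5.5
```

The nose is within about 2 mm of the right spot relative to the cradle's end in the same view, inside the flare's capture. Lowering.

```bash
python3 -m creep '[{"hand":0.045,"xyz":[0,0,0.01],"yaw":0},{"hand":0.045,"xyz":[0,0,0.015],"yaw":0},{"hand":0.045,"xyz":[0,0,0.015],"yaw":0},{"hand":0.045,"xyz":[0,0,0.007],"yaw":0},{"hand":0.045,"xyz":[0,0,0.003],"yaw":0},{"hand":0.045,"xyz":[0,0,0.003],"yaw":0},{"hand":0.045,"xyz":[0,0,0],"yaw":0}]' 
python3 go.py 526.5 45.5 31.2 -88.6
python3 -m creep '[{"hand":0.045,"xyz":[0,0,0.003],"yaw":0},{"hand":0.045,"xyz":[0,0,0.003],"yaw":0},{"hand":0.045,"xyz":[0,0,0.003],"yaw":0},{"hand":0.045,"xyz":[0,0,0],"yaw":0},{"hand":0.045,"xyz":[0,0,0],"yaw":0}]' 
python3 go.py 526.5 45.5 31.2 -88.6
```

```text
t: 21.12
position: [526.6, 45.9, 55.9]
tool_rot: [0.0, 1.0, 0.013, 0.0]
contact_force: [-0.2, 0.4, -4.8]
grip_width: 48.9
grip_force: 74.1
t 21.12 pos [526.6  45.9  55.9] yang -88.5 yaw 0.06 shift mm [-0.1  0.4 24.7] F [-0.2  0.4 -4.8] w 48.9 gf 74.1
t: 21.75
position: [526.5, 46.0, 46.8]
tool_rot: [0.0, 1.0, 0.013, -0.0]
contact_force: [0.3, -0.3, -4.4]
grip_width: 49.1
grip_force: 74.1
t 21.75 pos [526.5  46.   46.8] yang -88.5 yaw 0.06 shift mm [ 0.   0.5 15.6] F [ 0.3 -0.3 -4.4] w 49.1 gf 74.1
```

```bash
python3 -m creep '[{"hand":0.045,"xyz":[0,0,0.003],"yaw":0},{"hand":0.045,"xyz":[0,0,0.002],"yaw":0},{"hand":0.045,"xyz":[0,0,0],"yaw":0}]' 
python3 -m creep '[{"hand":0.045,"xyz":[0,0,0.002],"yaw":0},{"hand":0.045,"xyz":[0,0,0.002],"yaw":0},{"hand":0.045,"xyz":[0,0,0],"yaw":0}]' 
python3 go.py 526.5 45.5 31.2 -88.6
```

```text
t: 22.12
position: [526.3, 46.0, 41.6]
tool_rot: [0.0, 1.0, 0.013, -0.0]
contact_force: [-0.1, -0.2, -4.7]
grip_width: 49.3
grip_force: 74.1
t: 22.5
position: [526.4, 46.0, 37.6]
tool_rot: [0.0, 1.0, 0.013, -0.0]
contact_force: [-0.3, -0.9, -5.8]
grip_width: 49.0
grip_force: 74.1
t 22.50 pos [526.4  46.   37.6] yang -88.5 yaw 0.06 shift mm [0.1 0.5 6.4] F [-0.3 -0.9 -5.8] w 49.0 gf 74.1
```

No contact yet, and the sole is already below the flare.

```bash
python3 -m creep '[{"hand":0.045,"xyz":[0,0,0.002],"yaw":0},{"hand":0.045,"xyz":[0,0,0.002],"yaw":0},{"hand":0.045,"xyz":[0,0,0],"yaw":0}]' 
python3 -m creep '[{"hand":0.045,"xyz":[0,0,0.001],"yaw":0},{"hand":0.045,"xyz":[0,0,0.001],"yaw":0},{"hand":0.045,"xyz":[0,0,0],"yaw":0}]'
```

```text
t: 22.88
position: [526.4, 46.0, 33.6]
tool_rot: [-0.0, 1.0, 0.013, -0.0]
contact_force: [-0.8, -0.1, -5.0]
grip_width: 48.5
grip_force: 74.1
t: 23.25
position: [526.4, 46.0, 31.7]
tool_rot: [0.0, 1.0, 0.013, -0.0]
contact_force: [-0.8, -0.0, -4.6]
grip_width: 48.9
grip_force: 74.1
```

```bash
python3 -m creep '[{"hand":0.045,"xyz":[0,0,0.001],"yaw":0},{"hand":0.045,"xyz":[0,0,0],"yaw":0}]'
```

```text
t: 23.5
position: [526.5, 46.0, 31.2]
tool_rot: [0.0, 1.0, 0.013, 0.0]
contact_force: [-1.9, -0.0, 5.6]
grip_width: 48.9
grip_force: 75.4
```

```bash
python3 -m creep '[{"hand":0.05,"xyz":[0,0,0],"yaw":0},{"hand":0.053,"xyz":[0,0,0],"yaw":0},{"hand":0.06,"xyz":[0,0,0],"yaw":0},{"hand":0.075,"xyz":[0,0,0],"yaw":0},{"hand":0.075,"xyz":[0,0,0],"yaw":0},{"hand":0.075,"xyz":[0,0,-0.01],"yaw":0},{"hand":0.075,"xyz":[0,0,-0.03],"yaw":0},{"hand":0.075,"xyz":[0,0,-0.05],"yaw":0},{"hand":0.075,"xyz":[0,0,-0.06],"yaw":0},{"hand":0.075,"xyz":[0,0,-0.06],"yaw":0},{"hand":0.075,"xyz":[0,0.03,0],"yaw":0},{"hand":0.075,"xyz":[0,0.05,0],"yaw":0},{"hand":0.075,"xyz":[0,0.06,0],"yaw":0},{"hand":0.075,"xyz":[0,0.06,0],"yaw":0},{"hand":0.075,"xyz":[0,0.05,0],"yaw":0},{"hand":0.075,"xyz":[0,0.03,0],"yaw":0},{"hand":0.075,"xyz":[0,0,0],"yaw":0},{"hand":0.075,"xyz":[0,0,0],"yaw":0}]'
python3 - <<'E'
from h import *
for n in('scene','top'): snap(n)
a=load('top');b=load('scene')
im=np.hstack([cv2.resize(x['pixels'][v:v+90,u:u+w,::-1],None,fx=4,fy=4,interpolation=cv2.INTER_CUBIC) for x,u,v,w in((a,145,160,60),(a,215,160,60),(b,220,178,65),(b,290,178,0+15))])
cv2.imwrite('pics/final.png',np.hstack([cv2.resize(x['pixels'][v:v+75,u:u+w,::-1],None,fx=4,fy=4,interpolation=cv2.INTER_CUBIC) for x,u,v,w in((a,145,168,110,),(b,275,178,85))]))
C=cloud(a);P=C[174:236,220:262].reshape(-1,3);m=(P[:,2]>30);r=cv2.minAreaRect(P[m][:,:2].astype(np.float32));print(m.sum(),np.percentile(P[m],[5,50,95],axis=0).round(1))
E
```

```text
t: 25.75
position: [533.3, -233.4, 241.1]
tool_rot: [-0.0, 1.0, 0.013, -0.0]
contact_force: [-0.9, -0.3, 0.0]
grip_width: 75.2
grip_force: 0.0
437 [[454.4  21.9  31.5]
 [512.7  47.2  46.1]
 [597.4  76.3  59.7]]
```

View pics/final.png

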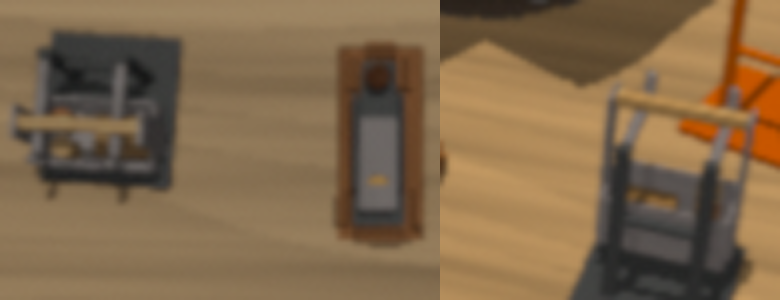

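The final picture shows the caddy's bar lying across both prongs, at left pane (15..142,123). The plane sits in the cradle with its nose and knob between the closer lugs at (378,75). Handing in.

```bash
python3 -c "
from workcell import env
print(env.sign_off())"
```

```text
the job is handed in; nothing more can be done
None
```

The caddy hangs by its bar on both prongs of the steel stand, and the plane sits in its cradle with its nose between the closer lugs; both were lowered into place. I handed the job in at about 26 s, with the gripper clear of everything; no verdict came back.

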